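# Stack and press-check assay dishes on the sprung loading stage

## Robot

A 7-joint arm with a two-finger parallel gripper is mounted at the origin on the work surface. World frame = base frame: x ahead of the robot, y to its left, z up, the work surface at z = 0. Lengths are in m, angles in rad, forces in N, time in s.
With the tool pointing down it reaches from about 0.425 to 0.875 m from the base axis. Payload 4.7 kg.
Tool frame: the origin (TCP) lies at the centre of the arm's flange, where the gripper is bolted on; the fingertips stand 182 mm ahead of it and the grasp point (between the pads) lies 164 mm ahead of it; x points along the fingers, y is the direction in which the jaws open and shut, and the axes are right-handed (so a half turn about x gives the same grasp; the last joint's range is limited). The gripper opens to 87 mm and grips with 3 to 60 N. Pads are 19 mm wide; open, the fingers measure 117 mm over their backs; the gripper's body (75 mm by 190 mm) begins 51 mm behind the grasp point.
Start: joints at [-1.267, 0.321, -0.07, 1.45, 0.023, 1.371, -0.057], TCP at [0.186, 0.623, 0.405] pointing down, gripper open.
Joint ranges: [-2.86, 2.86], [-0.3, 2.09], [-1.38, 1.24], [0.06, 2.45], [-1.56, 4.7], [0.09, 2.05], [-2.69, 2.69]. Speed limits (rad/s): [2.57, 2.57, 3.14, 3.14, 3.14, 3.14, 3.14].

## Interface

Orientations are given as a rotation vector (axis times angle).
In Python, from bench import ctrl gives the robot as it stands.
- The arm moves only by the shell command python3 -m crank 'ROWS' [FORCE]. ROWS is JSON, one flat list of numbers, 7 for each row, row after row: the shift along the tool's x, y, z in mm, then the turn, a rotation vector about the tool's x, y, z in rad, then the finger opening in mm, from 0 to 87. A call has exactly 5 rows; each row shifts and turns the commanded pose from where the row before left it, along the tool's axes as they then stand; what a row does not reach is not made up. A row lasts 1/8 s, in which the tool goes at most 62.5 mm and 10.7 degrees, less where a joint would pass 70% of its speed; a pose out of reach is approached as far as the arm can. A call with a gripper value outside its range is refused whole. The fingers move at their own pace and stop on an object; FORCE is the grip in N (left out, the last holds). Time passes only in rows, so rows that do not move let the fingers close, or fill a call up. It gives the time, the measured TCP pose, the force and the opening at its end, in the units of the state.
- ctrl.get_state(): the state, without advancing time (a new reading comes with each control period).
- ctrl.get_image(name): name is "side" or "top"; returns the picture (480x640x3 uint8, red, green, blue); there is no depth.
- ctrl.camera_params(name): a dict with "K" (3x3 intrinsics, pixels), "world_to_cam" (4x4, takes a point from world to camera coordinates). Camera axes: x right, y down, z forward; pixel columns grow to the right and rows downward; lengths in m; the calibration is good to about 2 mm. A picture is of the moment at which its call begins. camera_params takes no time and is no camera call.
- ctrl.close_job(): hands the job in, once; it reports no verdict.
Trained networks look in the newest picture that a camera, given by its name, has taken for a name from the list of things; names that differ only in an ending like _2 or _b are one class to them, and where a whole thing is asked for, a point or a joint stands for the part that bears it (a point fixed in the world has none). Each returns a list of dicts, best first, with "confidence" (0 to 1); they miss things now and then, are a little off and sometimes report something else, mostly with a low value. They report only what shows in the picture. A call takes as long as a camera call. They do not tell look-alikes from the thing itself.
- ctrl.regions_of(camera, target): "region" (480x640 bool, what is visible of it) and "at" ([column, row] in pixels, amid what is visible of it).
- ctrl.mark_of(camera, target): "at" ([column, row] in pixels: a listed point, or the origin of a listed thing).
The state is a dict: "time": time; "joint_positions": joint angles; "qd": joint speeds; "joint_torque": joint torques, N m; "position": TCP position; "tool_rot": TCP orientation; "ft_force": force on the tool from outside, world axes, zero at the start; "torque": the same for the moment, N m; "grip_width": opening from 0.0 (shut) to 1.0 (fully open).
Only numpy, scipy, OpenCV 4.12 (cv2) and the standard library are available. Lean on these libraries where they do the work, as an engineer would, in place of code of your own. Each camera call takes 0.05 s, during which the arm holds its last target.

## Task

Build up the dish stack on the loading stage: set the blue dish squarely into the white one and let go, then press down on it with the fingers until the sprung table has gone all the way down, to feel that it lies flat. Only then nest the orange dish in the blue one, let go, and press it down in the same way. Lower the dishes rather than dropping or tipping them, leave the green dish and everything else where it is, and finish with the stack flat and the table back up.

Things in the scene. Friction and masses are not known exactly. Their poses are not given: they have to be found in the camera images.
- blue_dish: rigid blue plastic stacking dish, 50-100 g, open at the top: 64 mm outside diameter, 40 mm high, wall 3 mm. Below is a tapered foot 10 mm high, 48 mm across at the bottom, 53 mm at its top, then a flat ledge out to full width. Inside, a round well 58 mm across, its flat floor 13 mm above the underside. Origin: centre of the foot's underside, z up. Starts upright on the bench.
- orange_dish: rigid orange plastic stacking dish, 50-100 g, open at the top: 64 mm outside diameter, 40 mm high, wall 3 mm. Below is a tapered foot 10 mm high, 48 mm across at the bottom, 53 mm at its top, then a flat ledge out to full width. Inside, a round well 58 mm across, its flat floor 13 mm above the underside. Origin: centre of the foot's underside, z up. Starts upright on the bench.
- green_dish: the same dish in green, a spare that must stay where it stands. Origin: centre of its underside.
- stage: fixed loading stage: white housing 120 x 120 mm, 30 mm high, blue strip on its front (-x at yaw 0), bolted down. In its middle a sprung aluminium table carries a clamped white dish, same shape as the others. Origin: centre of its underside, directly below the white dish's axis.
- bottom_rim (a point): centre of the white dish's mouth, level with its rim, 86 mm above the bench with the table up; z up. A dish nests with its foot in the mouth of the one beneath and its ledge on that rim: its underside is then 10 mm below that rim (76 mm above the bench for the first), and each nested dish adds 30 mm to the stack.
- sprung_table (a joint): how far the sprung table with the white dish is pushed down, m: 0 = up (rest), 0.008 = down on its stop. A push of 1 to 4 N starts it, 8 to 10 N brings it to the stop; it springs back when let go. It stays up under the weight of the dishes alone.
- reagent_bottle: green bottle with a white label and a blue cap, 56 mm across, 120 mm high; leave alone. Origin: centre of its underside.
- jar: jar 60 mm across, 70 mm high; leave alone. Origin: centre of its underside.
- dropper_jar: small jar with a red cap, 40 mm across, 60 mm high; leave alone. Origin: centre of its underside.
- mouse: black computer mouse, 100 x 58 mm, 30 mm high; leave alone. Origin: on its underside.
- marker: white marker pen with a red cap lying flat, 128 mm long, 13 mm thick; leave alone. Origin: underside, near the middle.
- scanner: black hand scanner with a grey handle lying down, about 185 x 65 mm, 50 mm high; leave alone. Origin: underside of its head.
Mind the look-alikes: they are no part of the job. Of the things shaped like the blue_dish, the blue one is meant.

How it is judged:
By the outcome, as a careful person would: the job done as asked, in the order asked, and still so for the second after the job is handed in, with the robot touching nothing.
It also fails if it takes over 72 s, if anything falls off the work surface, if the arm or the gripper's body presses on something with over 40 N, if the wrist force passes 120 N, or if a joint passes its speed limit or range.

## Working session

There is one attempt and no reset: what is moved stays moved. The work goes in short steps, Python scripts to look and compute and a shell command to move; the robot and the scene stay as the last step left them, time stands still between calls to the robot, and variables do not carry over. Pictures are saved under pics/ and viewed, and the job is handed in when it is done.

```bash
ls; mkdir -p pics; python3 - <<'E'
from bench import ctrl
import cv2,numpy as np
for n in("side","top"):
    im=ctrl.get_image(n);cv2.imwrite(f"pics/{n}0.png",im[:,:,::-1])
    p=ctrl.camera_params(n);print(n,np.round(p["K"],1).tolist(),np.round(p["world_to_cam"],3).tolist())
s=ctrl.get_state();print({k:np.round(v,3).tolist() for k,v in s.items()})
E
```

```text
pics
side [[577.4, 0.0, 311.7], [0.0, 577.4, 232.8], [0.0, 0.0, 1.0]] [[0.973, -0.231, 0.002, -0.498], [-0.158, -0.674, -0.722, 0.158], [0.168, 0.702, -0.692, 1.143], [0.0, 0.0, 0.0, 1.0]]
top [[500.3, 0.0, 321.3], [0.0, 500.3, 241.5], [0.0, 0.0, 1.0]] [[-0.009, -1.0, 0.004, 0.023], [-0.993, 0.008, -0.115, 0.517], [0.115, -0.005, -0.993, 1.211], [0.0, 0.0, 0.0, 1.0]]
{'time': 0.1, 'joint_positions': [-1.267, 0.322, -0.07, 1.452, 0.023, 1.371, -0.057], 'qd': [0.001, -0.002, -0.001, -0.002, -0.001, -0.002, 0.002], 'joint_torque': [0.0, -49.257, -0.405, -31.34, -0.064, 0.039, 0.0], 'position': [0.186, 0.623, 0.404], 'tool_rot': [0.226, 1.559, -0.229], 'ft_force': [-0.827, -0.24, -0.371], 'torque': [-0.002, -0.029, -0.0], 'grip_width': 1.002}
```

View pics/side0.png

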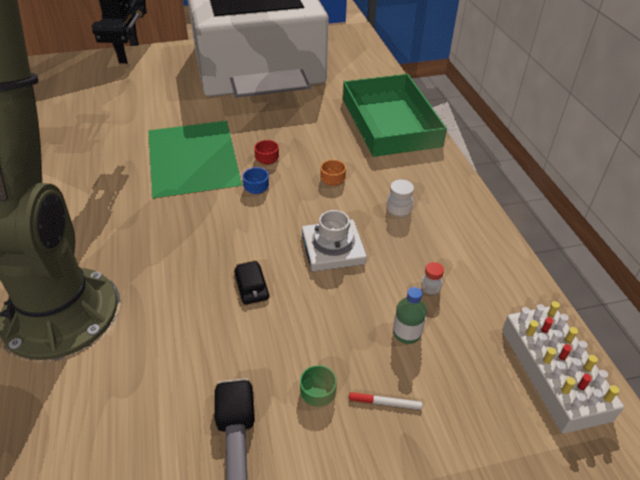

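View pics/top0.png

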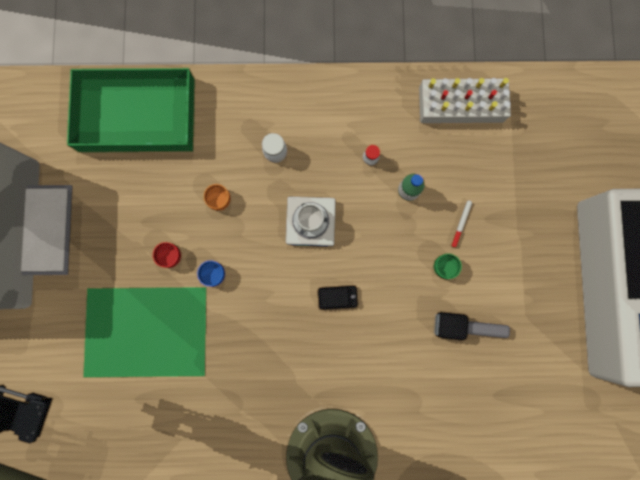

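The dish-shaped candidates are:

| Dish | Top px | Side px | Role |
|---|---|---|---|
| Blue | (211,273) | (256,181) | to be moved first |
| Red | (167,255) | (266,153) | look-alike, leave it |
| Orange | (217,197) | (333,174) | to be moved second |
| Green | (447,266) | (318,386) | spare, leave it |
| White | (312,219) | (334,228) | on the stage |

Next I'll locate them and check the choice in a close crop.

```bash
cat > h.py <<'E'
from bench import ctrl
import cv2,numpy as np
from scipy.optimize import least_squares
from scipy.spatial.transform import Rotation as R
CP={n:ctrl.camera_params(n) for n in("side","top")}
def proj(n,P):
    P=np.atleast_2d(P);M=np.array(CP[n]["world_to_cam"]);c=P@M[:3,:3].T+M[:3,3];u=c@np.array(CP[n]["K"]).T
    return u[:,:2]/u[:,2:]
a=np.linspace(0,2*np.pi,48,endpoint=False)
def ring(r,z):return np.c_[r*np.cos(a),r*np.sin(a),0*a+z]
DISH=np.vstack([ring(.032,.04),ring(.032,.01),ring(.0265,.01),ring(.024,0)])
def hullcen(n,P):
    h=cv2.convexHull(proj(n,P).astype(np.float32));m=cv2.moments(h);return np.array([m["m10"]/m["m00"],m["m01"]/m["m00"]]),m["m00"]
def fitdish(obs,z0=0.,guess=(.5,0.),fz=False):
    def f(v):
        z=v[2] if fz else z0
        return np.concatenate([hullcen(n,DISH+[v[0],v[1],z])[0]-o for n,o in obs.items()])
    s=least_squares(f,list(guess)+([z0] if fz else []),diff_step=1e-4);return s.x,s.fun
def ground(n,px,z):
    M=np.array(CP[n]["world_to_cam"]);Rm,t=M[:3,:3],M[:3,3];d=Rm.T@np.linalg.inv(CP[n]["K"])@[*px,1];c=-Rm.T@t
    return (c+d*(z-c[2])/d[2])
E
python3 - <<'E'
from h import *
from bench import ctrl
ims={n:ctrl.get_image(n) for n in("side","top")}
C={}
for t in("blue_dish","orange_dish","green_dish","stage","bottom_rim"):
    for n in("side","top"):
        if t!="bottom_rim":
            for r in ctrl.regions_of(n,t)[:3]:
                ys,xs=np.nonzero(r["region"]);col=ims[n][r["region"]].mean(0)
                print(t,n,round(r["confidence"],2),np.round([xs.mean(),ys.mean()],1),len(xs),col.astype(int))
                C.setdefault((t,n),np.array([xs.mean(),ys.mean()]))
        if t in("stage","bottom_rim"):
            for r in ctrl.mark_of(n,t)[:2]: print(" mark",t,n,round(r["confidence"],2),np.round(r["at"],1),ground(n,r["at"],.086 if t=="bottom_rim" else 0).round(4))
for t,g in(("blue_dish",(.5,.2)),("orange_dish",(.6,.2)),("green_dish",(.5,-.3))):
    if (t,"side") in C and (t,"top") in C:
        print(t,*fitdish({n:C[t,n] for n in("side","top")},guess=g),[hullcen(n,DISH+[*g,0])[1] for n in("side","top")])
out=[]
for n,(u,v) in(("top",(200,235)),("side",(290,180)),("top",(312,220)),("side",(334,235))):
    out.append(cv2.resize(ims[n][v-50:v+50,u-65:u+65,::-1],(390,300),interpolation=cv2.INTER_CUBIC))
cv2.imwrite("pics/crop1.png",np.vstack([np.hstack(out[:2]),np.hstack(out[2:])]))
E
```

```text
blue_dish side 0.82 [255.2 180. ] 585 [ 34  57 104]
blue_dish side 0.7 [266.2 151.1] 531 [114  33  30]
blue_dish side 0.22 [409.5 317. ] 1370 [87 98 92]
blue_dish top 0.86 [166.8 254.7] 627 [126  40  35]
blue_dish top 0.67 [210.5 273.1] 553 [ 41  72 122]
blue_dish top 0.51 [460.7 225.6] 272 [170 130 118]
orange_dish side 0.95 [332.5 171.9] 575 [134  76  39]
orange_dish top 0.79 [216.4 197.2] 536 [146  86  41]
orange_dish top 0.3 [210.8 273.3] 566 [ 41  71 122]
green_dish side 0.8 [317.7 385.1] 1285 [70 96 59]
green_dish top 0.96 [447.5 266.4] 563 [ 48 103  57]
stage side 0.65 [332.7 242.2] 2857 [142 136 132]
 mark stage side 0.63 [336.1 246.8] [ 0.5797  0.0518 -0.    ]
 mark stage top 0.6 [310.3 221.4] [0.5723 0.0467 0.    ]
 mark bottom_rim side 0.93 [336.4 223.1] [0.5736 0.0372 0.086 ]
 mark bottom_rim top 0.73 [310.1 219.7] [0.5629 0.0456 0.086 ]
blue_dish [0.46723105 0.37486466] [  5.3869902  -20.33834564  10.72083488   8.15213495] [660.8839837980922, 572.5169402974425]
orange_dish [0.6317778  0.28224445] [-0.02689359  0.49210881 -0.29243994 -0.10272763] [643.6498889066279, 573.8526251488365]
green_dish [ 0.45342571 -0.29084466] [-0.06023282  0.55328951 -0.66422065 -0.21944901] [1293.689442715142, 602.1422712630592]
```

View pics/crop1.png

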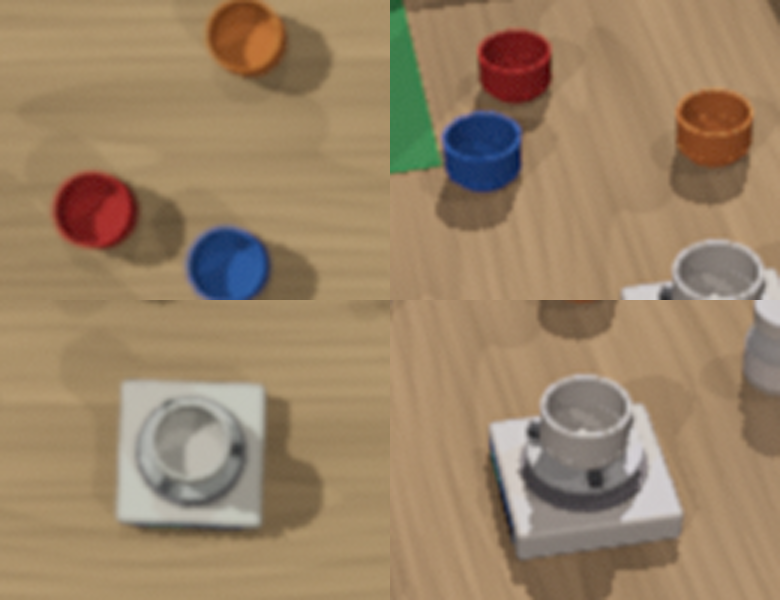

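Blue is px (210.5,273) in the top view and (255,180) in the side view; the network ranked the red one first in the top view. The two rim marks disagree by about 13 mm, so I'll refine the stage by fitting edges.

```bash
cat >> h.py <<'E'
def ringscore(n,im,x,y,z,rs=(.032,.029)):
    g=cv2.cvtColor(im,cv2.COLOR_RGB2GRAY).astype(np.float32);g=cv2.GaussianBlur(g,(0,0),.8)
    gx=cv2.Sobel(g,-1,1,0);gy=cv2.Sobel(g,-1,0,1);s=0
    for r in rs:
        p=proj(n,ring(r,z)+[x,y,0]).astype(np.float32);q=proj(n,ring(r+.001,z)+[x,y,0])-p;q/=np.linalg.norm(q,axis=1)[:,None]
        X=cv2.remap(gx,p[None,:,0],p[None,:,1],1)[0];Y=cv2.remap(gy,p[None,:,0],p[None,:,1],1)[0]
        s+=np.minimum(abs(X*q[:,0]+Y*q[:,1]),120).sum()
    return s
def gridfit(ims,x0,y0,z,h=.015,rs=(.032,.029)):
    v=np.arange(-h,h+1e-6,.001);out={};T=0
    for n in ims:
        S=np.array([[ringscore(n,ims[n],x0+i,y0+j,z,rs) for j in v] for i in v]);T=T+S/S.max()
        k=np.unravel_index(S.argmax(),S.shape);out[n]=(x0+v[k[0]],y0+v[k[1]])
    k=np.unravel_index(T.argmax(),T.shape);out["both"]=(x0+v[k[0]],y0+v[k[1]],T.max());return out
E
python3 - <<'E'
from h import *
ims={n:cv2.imread(f"pics/{n}0.png")[:,:,::-1].copy() for n in("side","top")}
b,res=fitdish({"side":[255.2,180.],"top":[210.5,273.1]},guess=(.5,.25));print("blue",b,res)
for t,z,g in(("blue",.04,b),("orange",.04,(.6318,.2822)),("white",.086,(.568,.041))):
    print(t,gridfit(ims,g[0],g[1],z))
r=gridfit(ims,.568,.041,.086)["both"]
out=[]
for n,(u,v) in(("top",(312,220)),("side",(334,235))):
    c=cv2.resize(ims[n][v-35:v+35,u-45:u+45,::-1],None,fx=4.4,fy=4.4,interpolation=cv2.INTER_CUBIC)
    for rr,z in((.032,.086),(.029,.086)):
        p=(proj(n,ring(rr,z)+[r[0],r[1],0])-[u-45,v-35]+.5)*4.4
        cv2.polylines(c,[p.astype(int)],True,(0,0,255) if rr>.03 else (0,255,0),1)
    q=.06*np.array([[1,1],[1,-1],[-1,-1],[-1,1]]);p=(proj(n,np.c_[q+r[:2],[.03]*4])-[u-45,v-35]+.5)*4.4
    cv2.polylines(c,[p.astype(int)],True,(255,0,0),1);out.append(c)
cv2.imwrite("pics/fit1.png",np.hstack(out))
E
```

```text
blue [0.440827   0.29378873] [ 0.24018607  0.52391344 -0.36092611  0.15813341]
blue {'side': (np.float64(0.44082699953753135), np.float64(0.29078873304010144)), 'top': (np.float64(0.44182699953753135), np.float64(0.29178873304010144)), 'both': (np.float64(0.44082699953753135), np.float64(0.29178873304010144), np.float64(1.9869059148709671))}
orange {'side': (np.float64(0.6308), np.float64(0.2792)), 'top': (np.float64(0.6308), np.float64(0.2802)), 'both': (np.float64(0.6308), np.float64(0.2802), np.float64(1.9928957415244763))}
white {'side': (np.float64(0.572), np.float64(0.04400000000000002)), 'top': (np.float64(0.569), np.float64(0.04500000000000002)), 'both': (np.float64(0.569), np.float64(0.04500000000000002), np.float64(1.9776411787087083))}
```

View pics/fit1.png

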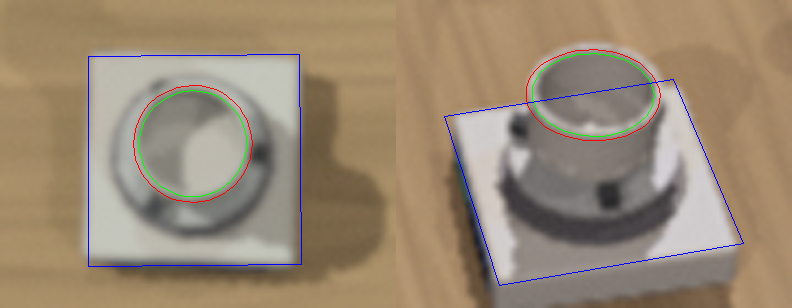

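The overlay matches the rim at top px ~(310,217) and side px ~(335,221), and the stage outline agrees to about 2 mm. The white dish axis is therefore about (0.570, 0.045).

```bash
cat >> h.py <<'E'
def st():
    s=ctrl.get_state();return s,np.array(s["position"]),R.from_rotvec(s["tool_rot"])
def goto(x,y,z,yaw=None,off=.164):
    """print tool-frame shift (mm) & turn to bring grasp pt to xyz, tool straight down, jaw dir yaw (deg, mod 180)"""
    s,p,r=st();M=r.as_matrix()
    cy=np.degrees(np.arctan2(M[1,1],M[0,1]))
    if yaw is None: yaw=cy
    yaw=cy+((yaw-cy+90)%180-90);t=np.radians(yaw)
    X=np.array([0,0,-1.]);Y=np.array([np.cos(t),np.sin(t),0]);T=R.from_matrix(np.c_[X,Y,np.cross(X,Y)])
    d=np.array([x,y,z+off])-p
    print("t",round(s["time"],2),"tcp",p.round(4),"jawyaw",round(cy,1),"toolx",M[:,0].round(3),"F",np.round(s["ft_force"],1),"M",np.round(s["torque"],2),"w",round(s["grip_width"]*87,1))
    print("shift now-axes mm",(r.inv().apply(d)*1000).round(1),"after-turn axes",(T.inv().apply(d)*1000).round(1),"turn",(r.inv()*T).as_rotvec().round(3))
E
python3 - <<'E'
from h import *
goto(.441,.292,.24); goto(.441,.292,.24,90);goto(.441,.292,.24,0)
E
```

```text
t 0.8 tcp [0.1858 0.6229 0.4048] jawyaw 73.4 toolx [ 0.  0. -1.] F [-0.8  0.1  0.5] M [-0.    0.08  0.01] w 87.1
shift now-axes mm [   0.8 -244.1  339.2] after-turn axes [   0.8 -244.1  339.2] turn [-0.  0. -0.]
t 0.8 tcp [0.1858 0.6229 0.4048] jawyaw 73.4 toolx [ 0.  0. -1.] F [-0.8  0.1  0.5] M [-0.    0.08  0.01] w 87.1
shift now-axes mm [   0.8 -244.1  339.2] after-turn axes [   0.8 -330.9  255.2] turn [-0.29  0.   -0.  ]
t 0.8 tcp [0.1858 0.6229 0.4048] jawyaw 73.4 toolx [ 0.  0. -1.] F [-0.8  0.1  0.5] M [-0.    0.08  0.01] w 87.1
shift now-axes mm [   0.8 -244.1  339.2] after-turn axes [  0.8 255.2 330.9] turn [ 1.281 -0.    -0.   ]
```

```bash
python3 -m crank '[0,-30,42,0,0,0,87, 0,-30,42,0,0,0,87, 0,-30,42,0,0,0,87, 0,-30,42,0,0,0,87, 0,-30,42,0,0,0,87]' 30
python3 -m crank '[0,-30,42,0,0,0,87, 0,-30,42,0,0,0,87, 0,-30,42,0,0,0,87, 0,0,0,0.183,0,0,87, 0,0,0,0.183,0,0,87]'
python3 -m crank '[0,0,0,0.183,0,0,87, 0,0,0,0.183,0,0,87, 0,0,0,0.183,0,0,87, 0,0,0,0.183,0,0,87, 0,0,0,0.183,0,0,87]'
python3 -c "
from h import *
goto(.441,.292,.08,0);print(st()[0]['joint_positions'])"
```

```text
time: 1.42
position: [0.3451, 0.4176, 0.4051]
tool_rot: [0.228, 1.558, -0.227]
ft_force: [0.7, -0.5, 0.2]
grip_width: 1.0
time: 2.05
position: [0.4397, 0.296, 0.405]
tool_rot: [0.52, 1.508, -0.519]
ft_force: [-0.2, 0.4, 0.6]
grip_width: 1.003
time: 2.68
position: [0.4392, 0.2968, 0.405]
tool_rot: [1.214, 1.206, -1.213]
ft_force: [-0.1, 0.3, 0.2]
grip_width: 0.997
t 2.67 tcp [0.4392 0.2968 0.405 ] jawyaw -0.3 toolx [ 0.  0. -1.] F [-0.1  0.3  0.2] M [-0.08  0.08 -0.02] w 86.7
shift now-axes mm [161.    1.8   4.9] after-turn axes [161.    1.8   4.8] turn [-0.006 -0.    -0.   ]
[-0.87353143  0.06226805  0.23987797  1.7566417  -0.01533392  1.32411419
 -0.63638253]
```

```bash
python3 -m crank '[0,2,5,0,0,0,87, 40,0,0,0,0,0,87, 40,0,0,0,0,0,87, 40,0,0,0,0,0,87, 35,0,0,0,0,0,87]'
python3 -c "
from h import *
goto(.441,.292,.03,0)
for n,(u,v) in (('side',(256,170)),('top',(211,265))):
    im=ctrl.get_image(n); c=im[v-50:v+50,u-65:u+65,::-1]; cv2.imwrite('pics/a_%s.png'%n,cv2.resize(c,None,fx=3,fy=3))
cv2.imwrite('pics/a.png',np.hstack([cv2.imread('pics/a_side.png'),cv2.imread('pics/a_top.png')]))"
```

```text
time: 3.3
position: [0.4411, 0.2914, 0.2485]
tool_rot: [1.206, 1.211, -1.207]
ft_force: [-0.3, -0.7, 0.2]
grip_width: 1.001
t 3.3 tcp [0.4411 0.2914 0.2485] jawyaw 0.2 toolx [-0. -0. -1.] F [-0.3 -0.7  0.2] M [-0.    0.07 -0.03] w 87.1
shift now-axes mm [54.5 -0.1 -0.7] after-turn axes [54.5 -0.1 -0.6] turn [0.004 0.    0.   ]
```

View pics/a.png

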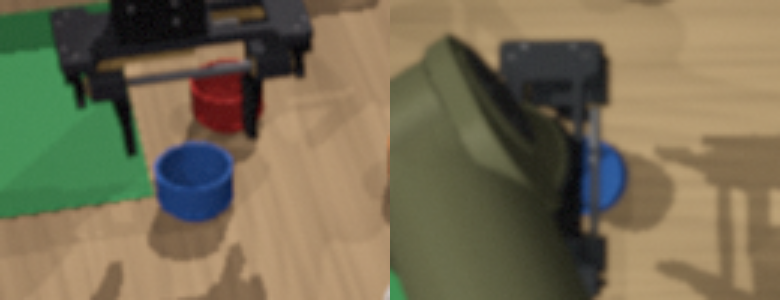

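The open fingers straddle the blue dish (side px ~(256,180)) and the red one stands clear behind it. I'll lower, grip and lift a little.

```bash
python3 -m crank '[20,0,0,0,0,0,87, 20,0,0,0,0,0,87, 14,0,0,0,0,0,87, 0,0,0,0,0,0,87, 0,0,0,0,0,0,58]' 15
python3 -m crank '[0,0,0,0,0,0,58, 0,0,0,0,0,0,58, 0,0,0,0,0,0,58, 0,0,0,0,0,0,58, 0,0,0,0,0,0,58]' 15
python3 -c "
from h import *
goto(.441,.292,.03,0)"
```

```text
time: 4.03
position: [0.4417, 0.2921, 0.1968]
tool_rot: [1.21, 1.209, -1.207]
ft_force: [0.2, 1.1, 0.0]
grip_width: 0.949
time: 4.65
position: [0.4414, 0.2921, 0.1963]
tool_rot: [1.21, 1.209, -1.208]
ft_force: [-0.9, -0.9, 5.0]
grip_width: 0.741
t 4.65 tcp [0.4414 0.2921 0.1963] jawyaw 0.0 toolx [ 0.001  0.001 -1.   ] F [-0.9 -0.9  5. ] M [-0.2   0.2   0.03] w 64.4
shift now-axes mm [ 2.3 -0.4  0.1] after-turn axes [ 2.3 -0.4  0.1] turn [ 0.    -0.001 -0.001]
```

```bash
python3 -m crank '[-6,0,0,0,0,0,58, -20,0,0,0,0,0,58, -40,0,0,0,0,0,58, -50,0,0,0,0,0,58, -34,0,0,0,0,0,58]' 15
python3 -c "
from h import *
goto(.57,.045,.19,0)
im=ctrl.get_image('side');cv2.imwrite('pics/b.png',cv2.resize(im[60:220,150:360,::-1],None,fx=3,fy=3))"
```

```text
time: 5.28
position: [0.4412, 0.2918, 0.3479]
tool_rot: [1.211, 1.209, -1.208]
ft_force: [-0.3, 0.3, -0.3]
grip_width: 0.739
t 5.28 tcp [0.4412 0.2918 0.3479] jawyaw -0.0 toolx [ 0.001  0.001 -1.   ] F [-0.3  0.3 -0.3] M [-0.12  0.03  0.01] w 64.3
shift now-axes mm [ -6.2 128.8 246.8] after-turn axes [ -6.1 128.8 246.8] turn [-0.    -0.001 -0.001]
```

View pics/b.png

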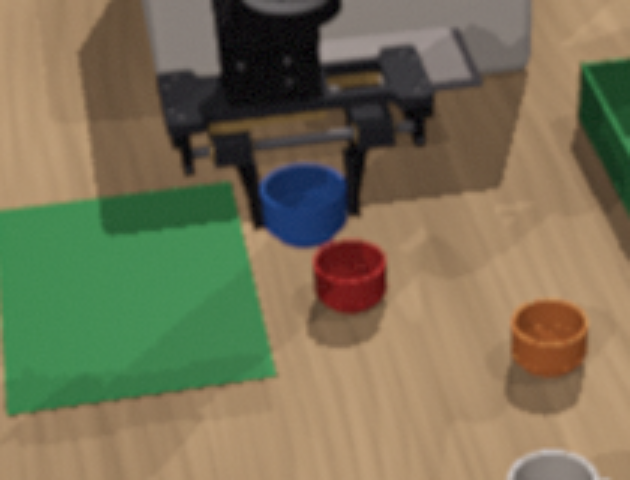

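The blue dish is held upright at side px ~(251,127), and the red one was not disturbed. I'll carry it above the stage.

```bash
python3 -m crank '[0,10,20,0,0,0,58, 0,22,42,0,0,0,58, 0,22,42,0,0,0,58, 0,22,42,0,0,0,58, 0,22,42,0,0,0,58]'
python3 -m crank '[0,20,40,0,0,0,58, 0,10.8,18.8,0,0,0,58, 0,0,0,0,0,0,58, 20,0,0,0,0,0,58, 0,0,0,0,0,0,58]'
python3 -c "
from h import *
goto(.57,.045,.13,0)
ims={n:ctrl.get_image(n) for n in('side','top')}
z=st()[1][2]-.196;print('underside',z)
print(gridfit({'side':ims['side']},.57,.045,z+.04))
for n in ims: cv2.imwrite('pics/c_%s.png'%n,ims[n][:,:,::-1])
o=[cv2.resize(ims[n][v-50:v+50,u-65:u+65,::-1],None,fx=3,fy=3) for n,u,v in(('side',334,200),('top',312,220))]
cv2.imwrite('pics/c.png',np.hstack(o))"
```

```text
time: 5.95
position: [0.5394, 0.1025, 0.3453]
tool_rot: [1.209, 1.21, -1.209]
ft_force: [0.4, -0.8, -0.8]
grip_width: 0.738
time: 6.58
position: [0.5687, 0.0468, 0.324]
tool_rot: [1.206, 1.213, -1.211]
ft_force: [-0.5, -0.3, -1.0]
grip_width: 0.737
t 6.58 tcp [0.5687 0.0468 0.324 ] jawyaw 0.1 toolx [-0.004  0.    -1.   ] F [-0.5 -0.3 -1. ] M [-0.04  0.13 -0.05] w 64.1
shift now-axes mm [30.   1.4  1.8] after-turn axes [30.   1.3  1.8] turn [ 0.002 -0.     0.004]
underside 0.12982427476467956
{'side': (np.float64(0.565), np.float64(0.04300000000000001)), 'both': (np.float64(0.565), np.float64(0.04300000000000001), np.float64(1.0))}
```

View pics/c.png

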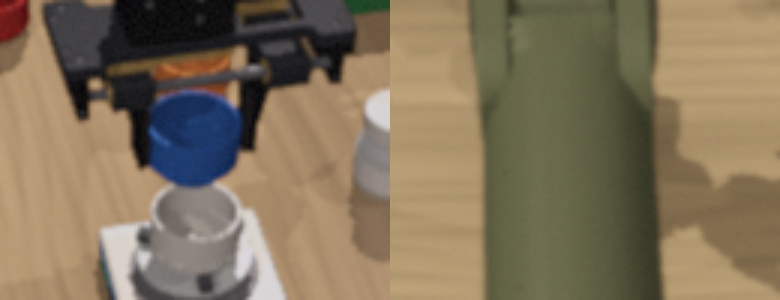

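```bash
cat >> h.py <<'E'
def bluemask(im,lo=(100,90,30),hi=(125,255,255),box=None):
    m=cv2.inRange(cv2.cvtColor(im,cv2.COLOR_RGB2HSV),lo,hi)
    k=np.zeros_like(m);u0,v0,u1,v1=box;k[v0:v1,u0:u1]=m[v0:v1,u0:u1]
    n,l,s,c=cv2.connectedComponentsWithStats(k);i=1+s[1:,4].argmax();k=(l==i).astype(np.uint8)
    h=cv2.convexHull(cv2.findContours(k,0,2)[0][0]);return h
E
python3 -c "
from h import *
im=cv2.imread('pics/c_side.png')[:,:,::-1].copy()
h=bluemask(im,box=(290,150,380,230));m=cv2.moments(h);o=[m['m10']/m['m00'],m['m01']/m['m00']]
print(o,m['m00'],cv2.boundingRect(h))
for z in(.127,.13,.133):print(z,fitdish({'side':o},z0=z,guess=(.57,.045)))
P=DISH+[.5695,.0455,.13];print(hullcen('side',P),proj('side',P).min(0),proj('side',P).max(0))
c=cv2.resize(im[140:250,270:410,::-1],None,fx=5,fy=5,interpolation=cv2.INTER_CUBIC)
for zz in (.17,.14):
  p=(proj('side',ring(.032,zz)+[.5695,.0455,0])-[270,140]+.5)*5
  cv2.polylines(c,[p.astype(int)],True,(0,255,255),1)
p=(proj('side',ring(.032,.086)+[.5705,.0450,0])-[270,140]+.5)*5
cv2.polylines(c,[p.astype(int)],True,(0,0,255),1)
cv2.imwrite('pics/c2.png',c)
"
```

```text
[333.12227074235807, 195.19401122894573] 801.5 (318, 180, 33, 32)
0.127 (array([0.56850614, 0.0518076 ]), array([-4.50302184e-06, -1.73946148e-07]))
0.13 (array([0.56750857, 0.04838096]), array([-2.95683094e-07, -2.33355649e-07]))
0.133 (array([0.566511  , 0.04495433]), array([1.78543132e-07, 1.01880232e-07]))
(array([334.44487358, 195.94392928]), 888.3671883579809) [318.49048655 179.77738113] [350.70919786 212.75809505]
```

View pics/c2.png

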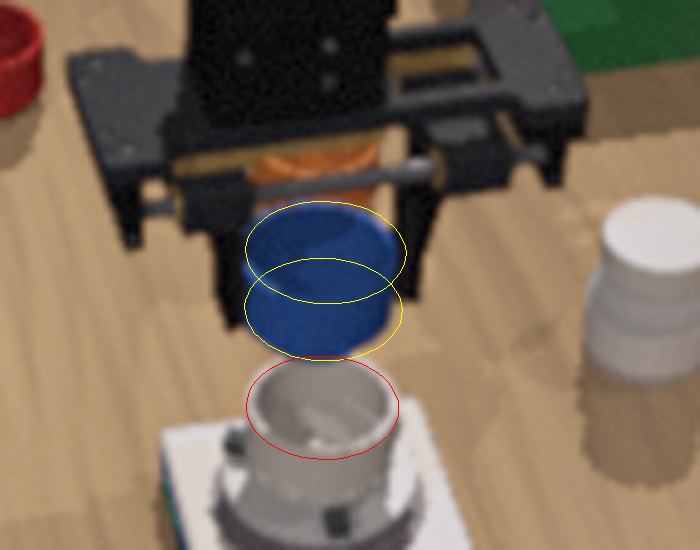

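Both rims lie within about 1–2 mm of one vertical axis (blue px ~(334,195), white rim px ~(334,221)). I'll correct by x +1 mm and y −2 mm, then lower.

```bash
python3 -m crank '[0,1,2,0,0,0,58, 10,0,0,0,0,0,58, 10,0,0,0,0,0,58, 10,0,0,0,0,0,58, 5,0,0,0,0,0,58]'
python3 -m crank '[5,0,0,0,0,0,58, 3,0,0,0,0,0,58, 3,0,0,0,0,0,58, 0,0,0,0,0,0,58, 0,0,0,0,0,0,58]'
python3 -c "
from h import *
goto(.57,.045,.106,0)
im=ctrl.get_image('side')
cv2.imwrite('pics/d.png',cv2.resize(im[160:280,270:410,::-1],None,fx=5,fy=5,interpolation=cv2.INTER_CUBIC))
"
```

```text
time: 7.3
position: [0.5706, 0.0431, 0.2895]
tool_rot: [1.208, 1.21, -1.21]
ft_force: [0.7, 0.0, -0.6]
grip_width: 0.74
time: 7.92
position: [0.5711, 0.0431, 0.28]
tool_rot: [1.21, 1.209, -1.209]
ft_force: [0.6, 0.6, -0.7]
grip_width: 0.74
t 7.92 tcp [0.5711 0.0431 0.28  ] jawyaw 0.0 toolx [ 0.  0. -1.] F [ 0.6  0.6 -0.7] M [-0.09  0.04 -0.04] w 64.4
shift now-axes mm [10.  -1.1 -1.9] after-turn axes [10.  -1.1 -1.9] turn [ 0. -0. -0.]
```

View pics/d.png

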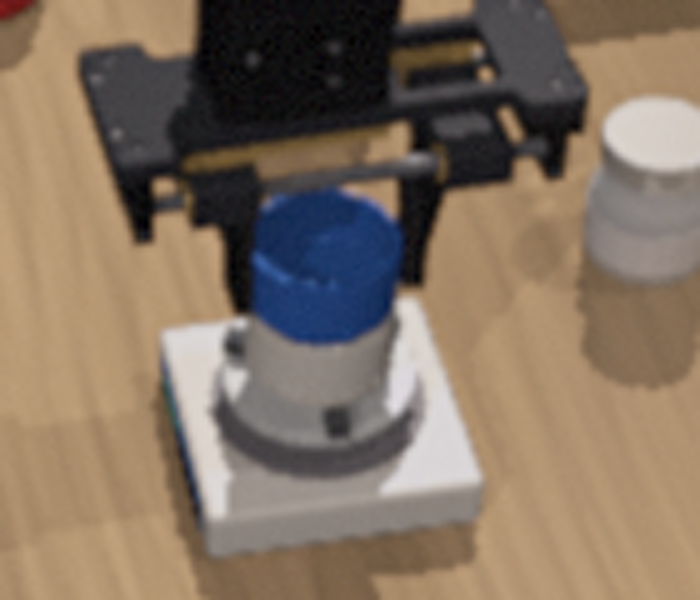

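Entering the mouth: blue axis px ~325/5, white ~320/5, so it sits about 1.5 mm too far in +x. I'll correct that and lower softly.

```bash
python3 -m crank '[0,-1.5,-1,0,0,0,58, 2,0,0,0,0,0,58, 2,0,0,0,0,0,58, 2,0,0,0,0,0,58, 0,0,0,0,0,0,58]'
python3 -m crank '[1,0,0,0,0,0,58, 0,0,0,0,0,0,58, 1,0,0,0,0,0,58, 0,0,0,0,0,0,58, 0,0,0,0,0,0,58]'
python3 -c "
from h import *
goto(.5695,.044,.106,0)"
```

```text
time: 8.6
position: [0.5695, 0.0441, 0.2736]
tool_rot: [1.209, 1.209, -1.209]
ft_force: [-0.2, 0.4, -1.0]
grip_width: 0.738
time: 9.22
position: [0.5696, 0.0441, 0.2722]
tool_rot: [1.21, 1.209, -1.209]
ft_force: [0.1, 1.3, 2.2]
grip_width: 0.738
t 9.22 tcp [0.5696 0.0441 0.2722] jawyaw 0.0 toolx [ 0.001  0.    -1.   ] F [0.1 1.3 2.2] M [-0.08  0.1   0.02] w 64.2
shift now-axes mm [ 2.2 -0.1  0.1] after-turn axes [ 2.2 -0.1  0.1] turn [ 0.    -0.    -0.001]
```

Contact came at the expected height (TCP 0.272, Fz +2 to +3 N). I'll go slightly further and look before releasing.

```bash
python3 -m crank '[0.7,0,0,0,0,0,58, 0,0,0,0,0,0,58, 0,0,0,0,0,0,70, 0,0,0,0,0,0,80, 0,0,0,0,0,0,87]'
python3 -m crank '[0,0,0,0,0,0,87, 0,0,0,0,0,0,87, -20,0,0,0,0,0,87, -30,0,0,0,0,0,87, -30,0,0,0,0,0,87]'
python3 -c "
from h import *
goto(.5695,.044,.19,0)
im=ctrl.get_image('side')
cv2.imwrite('pics/e_side.png',im[:,:,::-1])
h=bluemask(im,box=(290,150,380,260));m=cv2.moments(h);o=[m['m10']/m['m00'],m['m01']/m['m00']]
print(o,m['m00'],fitdish({'side':o},z0=.076,guess=(.57,.045)))
c=cv2.resize(im[160:280,270:410,::-1],None,fx=5,fy=5,interpolation=cv2.INTER_CUBIC)
p=(proj('side',ring(.032,.116)+[.5695,.0445,0])-[270,160]+.5)*5
cv2.polylines(c,[p.astype(int)],True,(0,255,255),1)
cv2.imwrite('pics/e.png',c)
"
```

```text
time: 9.85
position: [0.5693, 0.0441, 0.2707]
tool_rot: [1.209, 1.21, -1.21]
ft_force: [0.2, -0.1, -0.2]
grip_width: 0.94
time: 10.48
position: [0.5694, 0.0441, 0.3518]
tool_rot: [1.209, 1.209, -1.21]
ft_force: [1.0, 0.5, -0.7]
grip_width: 0.999
t 10.47 tcp [0.5694 0.0441 0.3518] jawyaw -0.0 toolx [-0. -0. -1.] F [ 1.   0.5 -0.7] M [-0.04 -0.01  0.01] w 86.9
shift now-axes mm [-2.2  0.1  0.1] after-turn axes [-2.2  0.1  0.1] turn [-0.  0.  0.]
[333.3767914932963, 215.26883957466478] 721.0 (array([0.56927285, 0.04711763]), array([-1.10900299e-06, -2.35798979e-07]))
```

View pics/e.png

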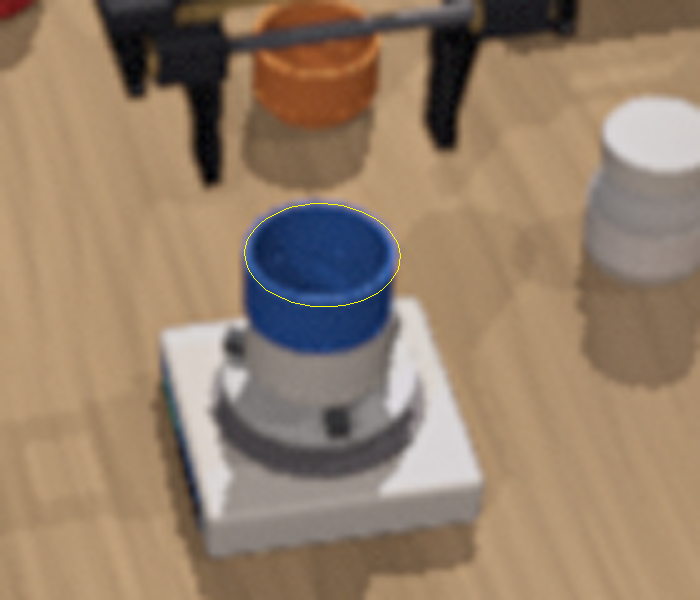

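The blue dish is seated: its rim fits the ellipse expected at z=0.116, centred at px ~(334,211). I'll close the fingers and press on its floor.

```bash
python3 -m crank '[0,0,-1,0,0,0,0, 0,0,0,0,0,0,0, 0,0,0,0,0,0,0, 0,0,0,0,0,0,0, 0,0,0,0,0,0,0]' 20
python3 -m crank '[20,0,0,0,0,0,0, 20,0,0,0,0,0,0, 15,0,0,0,0,0,0, 10,0,0,0,0,0,0, 0,0,0,0,0,0,0]'
python3 -c "
from h import *
goto(.5695,.045,.107,0)
im=ctrl.get_image('side')
cv2.imwrite('pics/f.png',cv2.resize(im[140:280,270:410,::-1],None,fx=4,fy=4,interpolation=cv2.INTER_CUBIC))
"
```

```text
time: 11.15
position: [0.5694, 0.0451, 0.3507]
tool_rot: [1.209, 1.209, -1.21]
ft_force: [-0.2, -0.7, 0.4]
grip_width: 0.514
time: 11.78
position: [0.5693, 0.0451, 0.2854]
tool_rot: [1.208, 1.21, -1.21]
ft_force: [-0.0, 0.2, 0.1]
grip_width: 0.02
t 11.78 tcp [0.5693 0.0451 0.2854] jawyaw 0.0 toolx [-0.001 -0.    -1.   ] F [-0.   0.2  0.1] M [-0.06  0.02 -0.04] w 1.7
shift now-axes mm [14.4  0.2  0.1] after-turn axes [14.4  0.2  0.1] turn [0.    0.    0.001]
```

View pics/f.png

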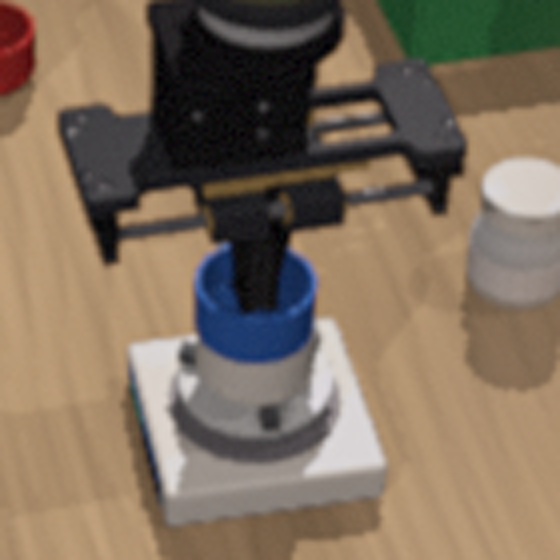

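The closed fingers are central in the blue dish (px ~(335,213)). I'll press down in small steps and watch the force.

```bash
python3 -m crank '[6,0,0,0,0,0,0, 4,0,0,0,0,0,0, 2,0,0,0,0,0,0, 2,0,0,0,0,0,0, 0,0,0,0,0,0,0]'
python3 -m crank '[2,0,0,0,0,0,0, 0,0,0,0,0,0,0, 2,0,0,0,0,0,0, 0,0,0,0,0,0,0, 0,0,0,0,0,0,0]'
```

```text
time: 12.45
position: [0.5695, 0.0451, 0.272]
tool_rot: [1.209, 1.209, -1.209]
ft_force: [0.2, 0.0, 0.3]
grip_width: 0.006
time: 13.08
position: [0.5696, 0.0451, 0.2684]
tool_rot: [1.21, 1.209, -1.209]
ft_force: [-1.1, 0.1, 6.5]
grip_width: 0.004
```

```bash
python3 -m crank '[2,0,0,0,0,0,0, 0,0,0,0,0,0,0, 2,0,0,0,0,0,0, 0,0,0,0,0,0,0, 0,0,0,0,0,0,0]'
python3 -m crank '[2,0,0,0,0,0,0, 0,0,0,0,0,0,0, 2,0,0,0,0,0,0, 0,0,0,0,0,0,0, 0,0,0,0,0,0,0]'
```

```text
time: 13.7
position: [0.5696, 0.0451, 0.2649]
tool_rot: [1.21, 1.209, -1.209]
ft_force: [-2.6, -0.0, 8.6]
grip_width: 0.006
time: 14.32
position: [0.5698, 0.0449, 0.2634]
tool_rot: [1.211, 1.21, -1.208]
ft_force: [-9.0, 0.0, 23.6]
grip_width: 0.006
```

```bash
python3 -c "
from h import *
goto(.5695,.045,.107,0)
im=ctrl.get_image('side')
cv2.imwrite('pics/g.png',cv2.resize(im[140:280,270:410,::-1],None,fx=4,fy=4,interpolation=cv2.INTER_CUBIC))
"
python3 -m crank '[-2,0,0,0,0,0,0, -4,0,0,0,0,0,0, -4,0,0,0,0,0,0, -6,0,0,0,0,0,0, -20,0,0,0,0,0,0]'
python3 -m crank '[-30,0,0,0,0,0,0, -30,0,0,0,0,0,87, -30,0,0,0,0,0,87, -30,0,0,0,0,0,87, 0,0,0,0,0,0,87]'
python3 -c "
from h import *
goto(.631,.280,.19,0)
im=ctrl.get_image('side')
cv2.imwrite('pics/g2_side.png',im[:,:,::-1])
h=bluemask(im,box=(290,150,380,260));m=cv2.moments(h);o=[m['m10']/m['m00'],m['m01']/m['m00']]
print(o,m['m00'],fitdish({'side':o},z0=.076,guess=(.57,.045)))
c=cv2.resize(im[140:280,270:410,::-1],None,fx=4,fy=4,interpolation=cv2.INTER_CUBIC)
p=(proj('side',ring(.032,.116)+[.5695,.0445,0])-[270,140]+.5)*4
cv2.polylines(c,[p.astype(int)],True,(0,255,255),1)
cv2.imwrite('pics/g2.png',np.hstack([cv2.imread('pics/g.png'),c])[:, 150:950])
"
```

```text
t 14.32 tcp [0.5698 0.0449 0.2634] jawyaw -0.0 toolx [ 0.     0.002 -1.   ] F [-9.   0.  23.6] M [-0.28  2.21 -0.03] w 0.6
shift now-axes mm [-7.6 -0.3 -0.2] after-turn axes [-7.6 -0.3 -0.1] turn [-0.    -0.002 -0.   ]
time: 15.0
position: [0.5688, 0.0452, 0.2948]
tool_rot: [1.207, 1.211, -1.212]
ft_force: [0.5, 0.2, 0.1]
grip_width: 0.004
time: 15.62
position: [0.5701, 0.045, 0.4182]
tool_rot: [1.212, 1.207, -1.205]
ft_force: [1.0, -0.1, -0.3]
grip_width: 0.375
t 15.62 tcp [0.5701 0.045  0.4182] jawyaw 0.0 toolx [ 0.005  0.001 -1.   ] F [ 1.  -0.1 -0.3] M [-0.09  0.08  0.01] w 32.6
shift now-axes mm [  64.7   60.6 -234.9] after-turn axes [  64.2   60.9 -235. ] turn [ 0.    -0.001 -0.005]
[333.374337710205, 215.2031789910159] 723.5 (array([0.56932051, 0.04731651]), array([-6.64011736e-07, -8.57732573e-07]))
```

View pics/g2.png

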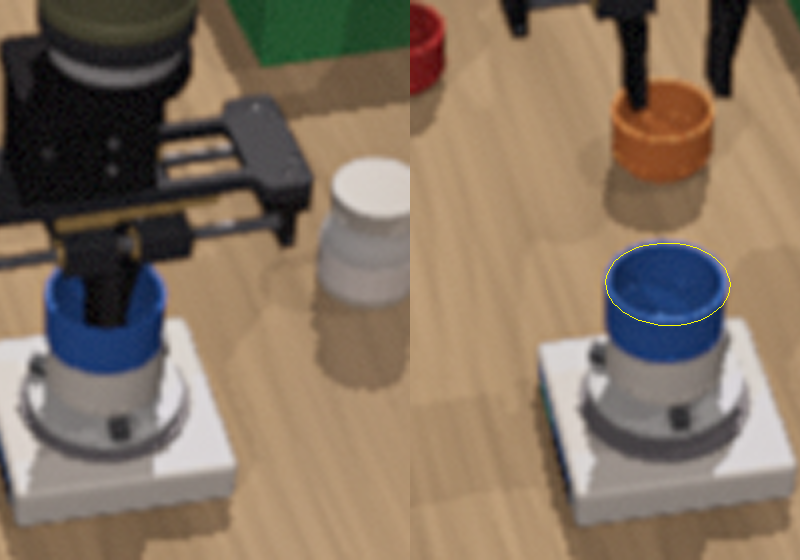

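Left: the table is pressed down, with its ring sunk into the housing. Right: it is back up and the blue dish is flat in the same place, px (333.4,215.2), as before the press. Now the orange dish.

```bash
python3 -m crank '[0,12,-47,0,0,0,87, 0,12,-47,0,0,0,87, 0,12,-47,0,0,0,87, 0,12,-47,0,0,0,87, 0,13,-47,0,0,0,87]' 15
python3 -m crank '[30,0,0,0,0,0,87, 40,0,0,0,0,0,87, 40,0,0,0,0,0,87, 40,0,0,0,0,0,87, 0,0,0,0,0,0,87]'
python3 -c "
from h import *
goto(.631,.2805,.03,0)
im=ctrl.get_image('side')
cv2.imwrite('pics/i.png',cv2.resize(im[90:230,270:410,::-1],None,fx=4,fy=4,interpolation=cv2.INTER_CUBIC))
"
```

```text
time: 16.3
position: [0.6305, 0.2816, 0.4138]
tool_rot: [1.207, 1.21, -1.212]
ft_force: [0.4, 0.0, 0.3]
grip_width: 0.964
time: 16.92
position: [0.6283, 0.2794, 0.2603]
tool_rot: [1.201, 1.212, -1.218]
ft_force: [0.3, -1.3, -0.4]
grip_width: 1.002
t 16.93 tcp [0.6283 0.2794 0.2603] jawyaw -0.0 toolx [-0.009 -0.005 -1.   ] F [ 0.3 -1.3 -0.4] M [-0.09  0.08  0.02] w 87.2
shift now-axes mm [66.2  3.3 -1.4] after-turn axes [66.3  2.7 -1.1] turn [0.    0.005 0.009]
```

View pics/i.png

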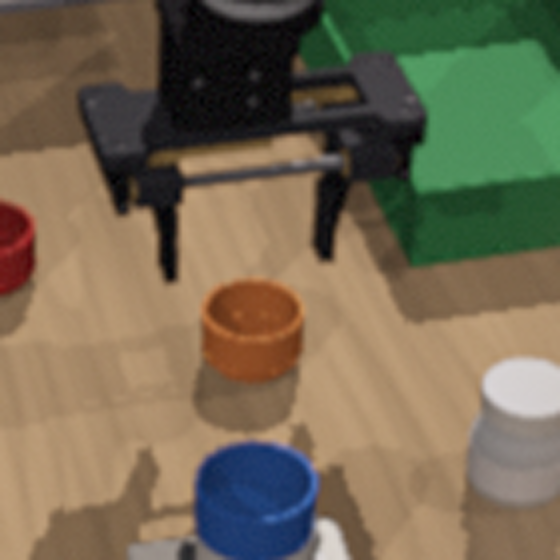

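The fingers straddle the orange dish (px ~(333,173)), and the green tray and jar are clear.

```bash
python3 -m crank '[0,0,0,0,0,0,87, 20,0,0,0,0,0,87, 10,0,0,0,0,0,87, 0,0,0,0,0,0,87, 0,0,0,0,0,0,87]'
python3 -c "
from h import *
goto(.631,.2805,.03,0)"
```

```text
time: 17.6
position: [0.6306, 0.2801, 0.2363]
tool_rot: [1.209, 1.209, -1.209]
ft_force: [-0.0, 0.4, -0.2]
grip_width: 1.002
t 17.6 tcp [0.6306 0.2801 0.2363] jawyaw -0.0 toolx [ 0.  0. -1.] F [-0.   0.4 -0.2] M [-0.07  0.07 -0.04] w 87.2
shift now-axes mm [42.3  0.4 -0.4] after-turn axes [42.3  0.4 -0.4] turn [-0. -0. -0.]
```

```bash
python3 -m crank '[20,0,0,0,0,0,87, 15,0,0,0,0,0,87, 5,0,0,0,0,0,87, 0,0,0,0,0,0,87, 0,0,0,0,0,0,58]' 15
python3 -m crank '[0,0,0,0,0,0,58, 0,0,0,0,0,0,58, 0,0,0,0,0,0,58, 0,0,0,0,0,0,58, 0,0,0,0,0,0,58]' 15
python3 -c "
from h import *
goto(.5695,.044,.22,0)"
python3 -m crank '[-6,0,0,0,0,0,58, -20,0,0,0,0,0,58, -50,0,0,0,0,0,58, -50,0,0,0,0,0,58, -44,0,0,0,0,0,58]' 15
python3 -c "
from h import *
goto(.5695,.044,.20,0)
im=ctrl.get_image('side')
cv2.imwrite('pics/j.png',cv2.resize(im[30:230,230:430,::-1],None,fx=3,fy=3,interpolation=cv2.INTER_CUBIC))
"
```

```text
time: 18.23
position: [0.6308, 0.2802, 0.1966]
tool_rot: [1.21, 1.209, -1.208]
ft_force: [1.0, 0.3, -0.0]
grip_width: 0.951
time: 18.85
position: [0.6308, 0.2802, 0.1967]
tool_rot: [1.21, 1.209, -1.208]
ft_force: [0.5, 0.1, 2.6]
grip_width: 0.738
t 18.85 tcp [0.6308 0.2802 0.1967] jawyaw -0.0 toolx [ 0.001  0.    -1.   ] F [0.5 0.1 2.6] M [-0.07 -0.06  0.  ] w 64.2
shift now-axes mm [-187.5  -61.1  236.1] after-turn axes [-187.3  -61.3  236.2] turn [-0.    -0.    -0.001]
time: 19.48
position: [0.6304, 0.2799, 0.3697]
tool_rot: [1.211, 1.209, -1.207]
ft_force: [-0.1, 0.2, 0.2]
grip_width: 0.745
t 19.48 tcp [0.6304 0.2799 0.3697] jawyaw -0.0 toolx [ 0.002  0.001 -1.   ] F [-0.1  0.2  0.2] M [-0.06 -0.04 -0.01] w 64.8
shift now-axes mm [  5.3 -60.9 235.9] after-turn axes [  5.7 -60.9 235.9] turn [-0.    -0.001 -0.002]
```

View pics/j.png

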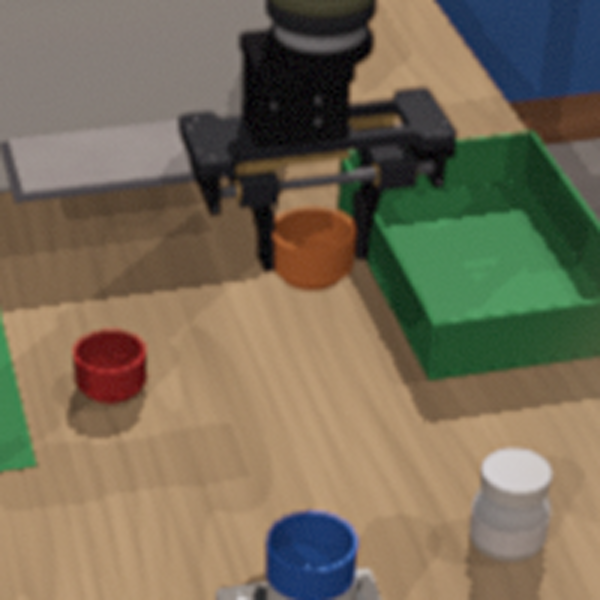

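Orange is held upright at px ~(334,113). I'll carry it above the stack.

```bash
python3 -m crank '[0,-10,40,0,0,0,58, 0,-12,46,0,0,0,58, 0,-12,46,0,0,0,58, 0,-12,46,0,0,0,58, 0,-10,40,0,0,0,58]'
python3 -m crank '[0,-4.9,17.9,0,0,0,58, 0,0,0,0,0,0,58, 20,0,0,0,0,0,58, 10,0,0,0,0,0,58, 0,0,0,0,0,0,58]'
python3 -m crank '[0,0,0,0,0,0,58, 5,0,0,0,0,0,58, 0,0,0,0,0,0,58, 0,0,0,0,0,0,58, 0,0,0,0,0,0,58]'
python3 -c "
from h import *
goto(.5695,.044,.136,0)
im=ctrl.get_image('side')
u=st()[1][2]-.1965
c=cv2.resize(im[130:270,270:410,::-1],None,fx=4,fy=4,interpolation=cv2.INTER_CUBIC)
for z in(.116,u+.04,u+.01):
  p=(proj('side',ring(.032,z)+[.5695,.0445,0])-[270,130]+.5)*4
  cv2.polylines(c,[p.astype(int)],True,(0,255,255),1)
cv2.imwrite('pics/k.png',c)
"
```

```text
time: 20.15
position: [0.5738, 0.0599, 0.3672]
tool_rot: [1.211, 1.208, -1.209]
ft_force: [0.3, -1.0, -0.7]
grip_width: 0.742
time: 20.78
position: [0.5695, 0.0458, 0.3351]
tool_rot: [1.207, 1.211, -1.209]
ft_force: [0.4, -0.5, 0.1]
grip_width: 0.739
time: 21.4
position: [0.5696, 0.0441, 0.3312]
tool_rot: [1.21, 1.209, -1.209]
ft_force: [-0.1, 0.3, -0.7]
grip_width: 0.738
t 21.4 tcp [0.5696 0.0441 0.3312] jawyaw -0.0 toolx [ 0.  0. -1.] F [-0.1  0.3 -0.7] M [-0.04  0.05 -0.04] w 64.2
shift now-axes mm [31.2 -0.1  0.2] after-turn axes [31.2 -0.1  0.1] turn [-0. -0. -0.]
```

View pics/k.png

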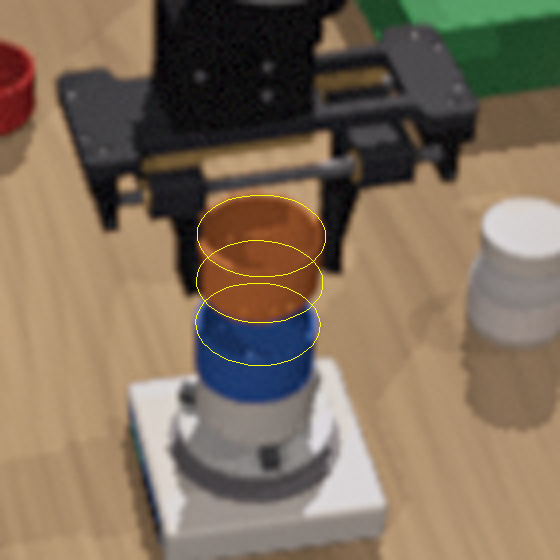

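Orange and blue show the same small offset from the ellipses, so they are coaxial to about 1 mm. Lowering.

```bash
python3 -m crank '[8,0,0,0,0,0,58, 8,0,0,0,0,0,58, 5,0,0,0,0,0,58, 3,0,0,0,0,0,58, 0,0,0,0,0,0,58]'
python3 -m crank '[2,0,0,0,0,0,58, 1,0,0,0,0,0,58, 1,0,0,0,0,0,58, 0,0,0,0,0,0,58, 0,0,0,0,0,0,58]'
python3 -c "
from h import *
goto(.5695,.044,.138,0)"
```

```text
time: 22.08
position: [0.5695, 0.0442, 0.3068]
tool_rot: [1.209, 1.209, -1.21]
ft_force: [-0.4, -0.1, -0.7]
grip_width: 0.741
time: 22.7
position: [0.5696, 0.0442, 0.3031]
tool_rot: [1.209, 1.209, -1.209]
ft_force: [-0.7, -0.5, -1.1]
grip_width: 0.742
t 22.7 tcp [0.5696 0.0442 0.3031] jawyaw 0.0 toolx [ 0.  0. -1.] F [-0.7 -0.5 -1.1] M [-0.07  0.01  0.01] w 64.5
shift now-axes mm [ 1.1 -0.1  0.2] after-turn axes [ 1.1 -0.1  0.2] turn [ 0. -0. -0.]
```

```bash
python3 -m crank '[0.7,0,0,0,0,0,58, 0,0,0,0,0,0,58, 0.7,0,0,0,0,0,58, 0,0,0,0,0,0,58, 0,0,0,0,0,0,58]'
python3 -c "
from h import *
goto(.5695,.044,.138,0)"
```

```text
time: 23.32
position: [0.5697, 0.0442, 0.3019]
tool_rot: [1.21, 1.209, -1.209]
ft_force: [-0.2, -0.6, 2.5]
grip_width: 0.742
t 23.32 tcp [0.5697 0.0442 0.3019] jawyaw -0.0 toolx [ 0.  0. -1.] F [-0.2 -0.6  2.5] M [-0.06  0.16  0.01] w 64.6
shift now-axes mm [-0.1 -0.2  0.2] after-turn axes [-0.1 -0.2  0.2] turn [-0. -0. -0.]
```

Contact at the expected height again. I'll release, retreat and look.

```bash
python3 -m crank '[0.5,0,0,0,0,0,58, 0,0,0,0,0,0,58, 0,0,0,0,0,0,70, 0,0,0,0,0,0,80, 0,0,0,0,0,0,87]'
python3 -m crank '[0,0,0,0,0,0,87, 0,0,0,0,0,0,87, -20,0,0,0,0,0,87, -30,0,0,0,0,0,87, -30,0,0,0,0,0,87]'
python3 -c "
from h import *
goto(.5695,.045,.19,0)
im=ctrl.get_image('side');cv2.imwrite('pics/l_side.png',im[:,:,::-1])
c=cv2.resize(im[130:270,270:410,::-1],None,fx=4,fy=4,interpolation=cv2.INTER_CUBIC)
for z in(.146,.116):
  p=(proj('side',ring(.032,z)+[.5695,.0445,0])-[270,130]+.5)*4
  cv2.polylines(c,[p.astype(int)],True,(0,255,255),1)
cv2.imwrite('pics/l.png',c)
"
```

```text
time: 23.95
position: [0.5695, 0.0442, 0.3008]
tool_rot: [1.209, 1.209, -1.21]
ft_force: [0.6, 0.4, 0.3]
grip_width: 0.939
time: 24.58
position: [0.5695, 0.0442, 0.3819]
tool_rot: [1.209, 1.209, -1.209]
ft_force: [0.7, -0.5, -0.3]
grip_width: 1.004
t 24.57 tcp [0.5695 0.0442 0.3819] jawyaw -0.0 toolx [-0. -0. -1.] F [ 0.7 -0.5 -0.3] M [-0.06  0.12  0.05] w 87.4
shift now-axes mm [27.9  0.  -0.8] after-turn axes [27.9  0.  -0.8] turn [-0.  0.  0.]
```

View pics/l.png

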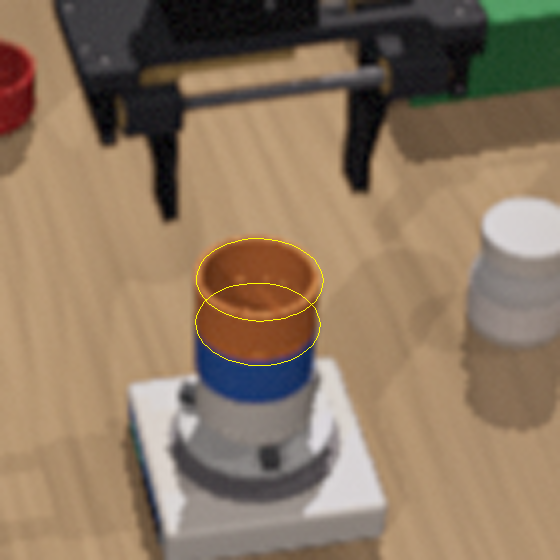

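Orange is nested flat, its rim on the z=0.146 ellipse (px ~(334,200)). I'll close the fingers and press it.

```bash
python3 -m crank '[0,0,-1,0,0,0,0, 0,0,0,0,0,0,0, 0,0,0,0,0,0,0, 0,0,0,0,0,0,0, 0,0,0,0,0,0,0]' 20
python3 -m crank '[0,0,0,0,0,0,0, 0,0,0,0,0,0,0, 0,0,0,0,0,0,0, 25,0,0,0,0,0,0, 20,0,0,0,0,0,0]'
python3 -m crank '[15,0,0,0,0,0,0, 10,0,0,0,0,0,0, 5,0,0,0,0,0,0, 2,0,0,0,0,0,0, 0,0,0,0,0,0,0]'
python3 -m crank '[2,0,0,0,0,0,0, 2,0,0,0,0,0,0, 0,0,0,0,0,0,0, 2,0,0,0,0,0,0, 0,0,0,0,0,0,0]'
```

```text
time: 25.25
position: [0.5695, 0.0452, 0.3808]
tool_rot: [1.209, 1.209, -1.21]
ft_force: [-0.2, -0.2, 0.2]
grip_width: 0.518
time: 25.88
position: [0.5695, 0.0453, 0.3356]
tool_rot: [1.209, 1.209, -1.209]
ft_force: [-0.4, 0.6, -0.2]
grip_width: 0.019
time: 26.5
position: [0.5698, 0.0452, 0.3045]
tool_rot: [1.21, 1.209, -1.209]
ft_force: [0.1, 0.1, 0.6]
grip_width: 0.002
time: 27.12
position: [0.5698, 0.0452, 0.2985]
tool_rot: [1.21, 1.209, -1.208]
ft_force: [-0.5, 0.1, 5.1]
grip_width: 0.005
```

```bash
python3 -m crank '[2,0,0,0,0,0,0, 0,0,0,0,0,0,0, 2,0,0,0,0,0,0, 0,0,0,0,0,0,0, 0,0,0,0,0,0,0]'
python3 -m crank '[2,0,0,0,0,0,0, 0,0,0,0,0,0,0, 1,-0.3,0,0,0,0,0, 0,0,0,0,0,0,0, 0,0,0,0,0,0,0]'
python3 -c "
from h import *
goto(.5695,.045,.11,0)"
```

```text
time: 27.75
position: [0.5698, 0.0452, 0.295]
tool_rot: [1.21, 1.209, -1.208]
ft_force: [-1.2, -0.2, 7.3]
grip_width: 0.01
time: 28.38
position: [0.5698, 0.0451, 0.2935]
tool_rot: [1.211, 1.209, -1.207]
ft_force: [-4.5, -0.1, 14.3]
grip_width: 0.007
t 28.38 tcp [0.5698 0.0451 0.2935] jawyaw -0.0 toolx [ 0.002  0.001 -1.   ] F [-4.5 -0.1 14.3] M [-0.19  0.94  0.04] w 0.6
shift now-axes mm [19.5 -0.3  0.1] after-turn axes [19.5 -0.3  0.1] turn [-0.    -0.001 -0.002]
```

```bash
python3 -m crank '[1,-0.3,0,0,0,0,0, 0,0,0,0,0,0,0, 0,0,0,0,0,0,0, 0,0,0,0,0,0,0, 0,0,0,0,0,0,0]'
python3 -c "
from h import *
goto(.5695,.045,.11,0)
im=ctrl.get_image('side')
cv2.imwrite('pics/m.png',cv2.resize(im[130:270,270:410,::-1],None,fx=4,fy=4,interpolation=cv2.INTER_CUBIC))"
```

```text
time: 29.0
position: [0.5697, 0.045, 0.2934]
tool_rot: [1.212, 1.208, -1.207]
ft_force: [-5.5, -0.9, 18.5]
grip_width: 0.006
t 29.0 tcp [0.5697 0.045  0.2934] jawyaw -0.0 toolx [ 0.003  0.001 -1.   ] F [-5.5 -0.9 18.5] M [-0.2   1.27 -0.01] w 0.5
shift now-axes mm [19.4 -0.3  0.1] after-turn axes [19.4 -0.2  0. ] turn [-0.    -0.001 -0.003]
```

View pics/m.png

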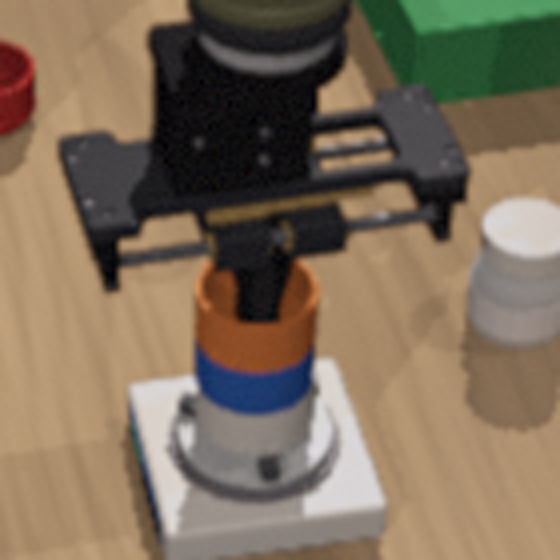

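The table is down on its stop at 18.5 N: the TCP barely moved for the last millimetre, and the table disc at px ~(334,240) is nearly flush with the housing. I'll back off gently and verify.

```bash
python3 -m crank '[-2,0.6,0,0,0,0,0, -4,0,0,0,0,0,0, -4,0,0,0,0,0,0, -6,0,0,0,0,0,0, -20,0,0,0,0,0,0]'
python3 -m crank '[-30,0,0,0,0,0,0, -30,0,0,0,0,0,0, -20,0,0,0,0,0,0, 0,0,-50,0,0,0,0, 0,0,-50,0,0,0,0]'
python3 -m crank '[0,0,-50,0,0,0,0, 0,0,-50,0,0,0,0, 0,0,0,0,0,0,0, 0,0,0,0,0,0,0, 0,0,0,0,0,0,0]'
python3 -c "
from h import *
goto(.5695,.045,.19,0)
ims={n:ctrl.get_image(n) for n in('side','top')}
for n in ims: cv2.imwrite('pics/n_%s.png'%n,ims[n][:,:,::-1])
o=[]
for n,u,v in(('side',340,200),('top',312,220)):
  c=cv2.resize(ims[n][v-70:v+70,u-50:u+50,::-1],None,fx=4,fy=4,interpolation=cv2.INTER_CUBIC)
  for z in(.146,.116,.086)if n=='side' else (.146,):
    p=(proj(n,ring(.032,z)+[.5695,.0450,0])-[u-50,v-70]+.5)*4
    cv2.polylines(c,[p.astype(int)],True,(0,255,255),1)
  o.append(c)
cv2.imwrite('pics/n.png',np.hstack(o))
print(gridfit(ims,.5695,.045,.146))
for n in ims:
  d=cv2.absdiff(ims[n],cv2.imread('pics/%s0.png'%n)[:,:,::-1].copy()).max(2)
  g=ctrl.regions_of(n,'green_dish')[0]['at'];print(n,'green',g)
"
```

```text
time: 29.68
position: [0.5687, 0.0452, 0.3247]
tool_rot: [1.207, 1.211, -1.213]
ft_force: [-0.2, -0.9, -0.1]
grip_width: 0.003
time: 30.3
position: [0.5694, 0.1457, 0.4061]
tool_rot: [1.211, 1.209, -1.211]
ft_force: [0.3, 0.9, 1.1]
grip_width: 0.004
time: 30.92
position: [0.57, 0.2433, 0.4061]
tool_rot: [1.211, 1.207, -1.212]
ft_force: [-0.3, -0.1, 0.2]
grip_width: 0.006
t 30.93 tcp [0.57   0.2433 0.4061] jawyaw -0.2 toolx [-0.    -0.001 -1.   ] F [-0.3 -0.1  0.2] M [-0.12  0.06 -0.01] w 0.5
shift now-axes mm [5.220e+01 1.000e-01 1.983e+02] after-turn axes [ 52.1  -0.5 198.3] turn [-0.003  0.001  0.   ]
{'side': (np.float64(0.5675), np.float64(0.04400000000000001)), 'top': (np.float64(0.5675), np.float64(0.04600000000000001)), 'both': (np.float64(0.5675), np.float64(0.04500000000000001), np.float64(1.9832992408048122))}
side green [317.3, 382.1]
top green [445.7, 265.4]
```

View pics/n.png

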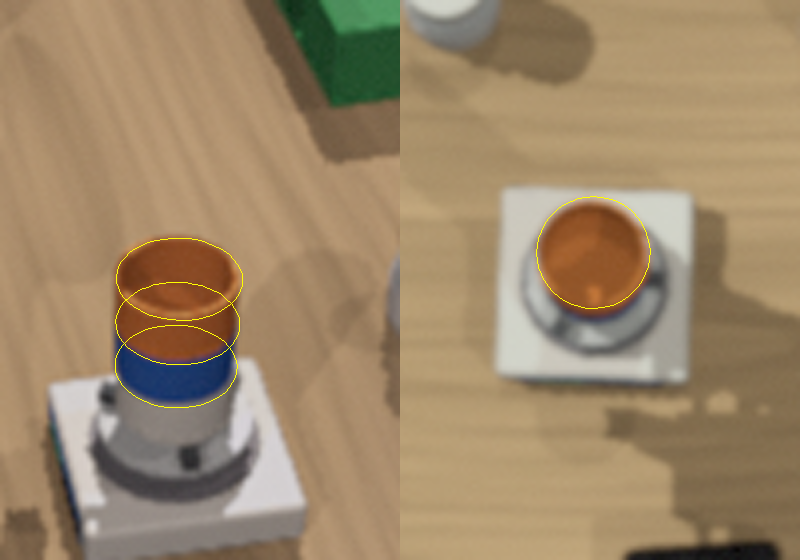

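View pics/n_side.png

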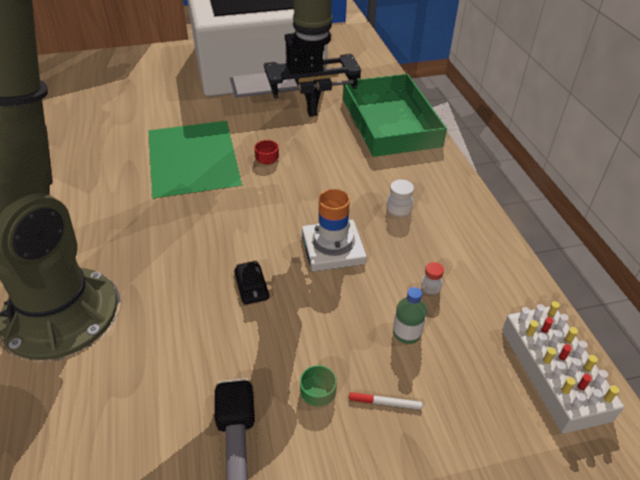

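The stack is straight and flat (orange rim at px (334,200) side and (309,213) top) with the table up. Everything else is where it was and the arm is clear, so I'm handing in.

```bash
python3 -c "
from bench import ctrl
print(ctrl.close_job())"
```

```text
the job is handed in; nothing more can be done
None
```

The stack is built in the order asked, and I handed it in at about 31 s of the 72 s allowed. I lowered the blue dish into the white one, let go, and pressed it to the stop with closed fingers. Then I did the same with the orange dish in the blue one.

**Presses:** for the blue dish, the tool moved about 7.5 mm after touching the dish and the force jumped from 8.6 to 23.6 N. For the orange dish it was also about 7.5 mm, ending at 18.5 N, and the last commanded millimetre gave almost no movement.

**Last checks:** the orange rim is within about 2 mm of the expected axis and at its nested height in both cameras. The table is back up, and the gripper is about 0.2 m away from the stack. The red and green dishes and the other objects look unmoved.

**Disagreements:**
- The network ranked the red look-alike above the blue dish in the top picture, so I chose by colour.
- Its two marks for the white dish's rim differed by about 13 mm, so I used an edge fit instead.
- Its final green dish position was 2–3 pixels off the first. In the picture the dish looks unmoved, and the arm never went near it.
- A sideways force of 5 to 9 N showed up during the presses. The blue dish measured in the same place before and after its press, and the orange dish was within about 2 mm of the axis after its own.

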